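# Jog a screw cartridge out of the dispenser

### The arm

A 6-joint arm with a two-finger parallel gripper is mounted at the origin on the work surface. World frame = base frame: x ahead of the robot, y to its left, z up, the work surface at z = 0. Lengths are in m, angles in rad, forces in N, time in s.
With the tool pointing down it reaches from about 0.275 to 0.775 m from the base axis. Payload 14.6 kg.
Tool frame: the origin (TCP) lies midway between the tips of the shut fingers; the grasp point (between the pads) lies 19 mm behind it (manip.pinch_z is the distance from the TCP to the grasp point, in m); z points along the fingers, y is the line along which they close (so a half turn about z gives the same grasp; the last joint's range is limited). The gripper opens to 85 mm and grips with 20 to 120 N. Pads are 22 mm wide; open, the fingers measure 114 mm over their backs; the gripper's body (76 mm by 85 mm) begins 54 mm behind the grasp point. The pads swing forward as they close: fully open they stand 13 mm farther back than shut.
Start: joints at [1.14, 0.263, -0.048, 1.259, 0, 1.415], TCP at [0.143, 0.505, 0.231] pointing down, gripper open.
Joint ranges: [-2.65, 2.65], [-0.89, 1.7], [-1.18, 1.37], [-2.13, 2.11], [-1.35, 1.29], [-3.14, 3.14]. Speed limits (rad/s): [1.89, 1.89, 2.57, 2.79, 3.14, 3.14].

### API

Orientations are given as [roll, pitch, yaw] about the fixed x, y, z axes, in that order (R = Rz(yaw) Ry(pitch) Rx(roll)).
In Python, from rig import manip, cams, job gives the robot as it stands.
- The arm moves only by the shell command python3 -m inch 'ROWS'. ROWS is JSON, a list that holds one entry, the list of rows, each a list of 7 numbers: the shift along the world's x, y, z scaled (see below), then the turn, a rotation vector about the world's x, y, z scaled (see below), then the closure, from -1 (fully open) to 1 (shut). In form: [[[x, y, z, ax, ay, az, claw], ...]]. A call has 1 to 12 rows; each row shifts and turns the commanded pose from where the row before left it; what a row does not reach is not made up. The controller multiplies each number of a shift by 250 mm and each number of a turn by 4 degrees. A row lasts 1/12 s, in which the tool goes at most 41.7 mm and 7.16 degrees, less where a joint would pass 70% of its speed; a pose out of reach is approached as far as the arm can. A call with a number of a shift or a turn outside -1 to 1 is refused whole. A call with a gripper value outside its range is refused whole. The fingers move at their own pace and stop on an object; the grip force is fixed at half the most. Time passes only in rows, so rows that do not move let the fingers close. It gives the time, the measured TCP pose, the force, the opening and the grip force at its end, in the units of the state.
- manip.observe(): the state, without advancing time (a new reading comes with each control period).
- cams.snapshot(name): name is "scene" or "top"; returns (picture, depth): 384x512x3 uint8, red, green, blue; 384x512 float32, m along the optical axis (not along the pixel's ray), 0 where there is no reading.
- cams.get_calibration(name): a dict with "vfov" (degrees; the focal length in pixels is half the picture's height over the tangent of half this angle, whatever the lens; pixels are square), "cx", "cy" (the principal point, pixels), "pose" (4x4, takes a point from camera to world coordinates). Camera axes: x right, y up, looking along -z (the intrinsics and any distortion apply to the point x, -y, -z); pixel columns grow to the right and rows downward; lengths in m; the calibration is good to about 2 mm. A picture is of the moment at which its call begins. get_calibration takes no time and is no camera call.
- job.job_done(): hands the job in; it is judged then, once.
The state is a dict: "t": time; "joints": joint angles; "dq": joint speeds; "tau": joint torques, N m; "ee_pos": TCP position; "tcp_rot": TCP orientation; "contact_force": force on the tool from outside, world axes, zero at the start; "ft_torque": the same for the moment, N m; "width": finger opening in m; "gripper_force": force on a finger pad.
Only numpy, scipy, OpenCV 4.12 (cv2) and the standard library are available. Lean on these libraries where they do the work, as an engineer would, in place of code of your own. Each camera call takes 0.05 s, during which the arm holds its last target. There are 200 camera calls.

### The job

Hold the screw dispenser's orange push button fully down for three seconds in one press, so that the white delivery tray creeps out until its front edge is over the green band, and let go. Then lift the blue screw cartridge off the tray and set it down standing upright on the floor of the dark wooden dish. Leave the tray at the green band, and leave the pencil cup, try square and deburring tool where they are.

Things in the scene. Friction and masses are not known exactly. Their poses are not given: they have to be found in the camera images.
- dispenser: Fixed screw dispenser; origin under it on the table; its front faces local -x, y left, yaw 1.4 to 2.0 rad. Grey base 90 mm wide, x = -125 to 100 mm (12 high in front); over its rear a clear tunnel, 76 wide, open front at x = -30, roof top 84 high; clear hopper x = 23 to 102, 114 wide, to 172 high. Left (y = 80 to 155, x = -90 to 30) a console 40 high: button at x = -45, y = 120.
- button_top (a point): Centre of the top face of the round orange push button (34 mm diameter, in a flat black collar 48 mm wide whose top is 46 mm above the table). Its top is 64 mm above the table when up. It is pressed straight down and springs back by itself.
- jog_button (a joint): Travel of the push button: 0 up, 0.010 m fully down (end stop). Takes about 2 N at first, about 7 N to reach fully down. It tips the feed bed under the tray forward by up to 0.12 rad, so that the tray creeps out while it is held; barely pressed nothing happens, partly pressed the tray is slower, so push it to its end stop.
- tray (a joint): How far the white tray is out (m), along the dispenser's -x; starts at 0 to 0.005. With the button fully down it creeps at about 19 mm/s, to about 60 mm out after a 3 s press; let go, its bed tips back level and it stops and stays by light drag only (0.2 N: a push moves it). Green band: 0.048 to 0.072, then a red band.
- tray_front (a point): Middle of the top front edge of the white delivery tray (flat tongue 44 mm wide, no side walls, level with its top 30 mm above the table while the button is up; a 14 mm high pusher wall stands 52 to 58 mm behind this edge).
- stop_mark (a point): Middle of the green band (24 mm long, painted on the base at both sides of the tray), given at the height of the tray's top: where the tray's front edge should stop.
- cartridge: Blue plastic screw cartridge, a block 40 mm long (x) by 22 mm wide (y) by 36 mm high, four screw heads in its top, 60 g; origin at the centre of its underside, z up. It stands on the tray under the tunnel roof, long side along the dispenser's x, its centre about 20 mm behind the tunnel's front; it rides out with the tray.
- dish: Dark wooden open dish, fixed, 110 x 110 mm outside, 24 mm high, walls and floor 6 mm thick (inside 98 x 98 mm); origin at the centre of its underside. It stands beside the dispenser, to the robot's left or right.
- pencil_cup: Wooden pencil cup, 76 mm across and 90 mm high with pencils up to about 130 mm; loose bystander, origin at the centre of its underside; stands on the side of the dispenser where the dish is not.
- try_square: Steel try square with dark wooden stock, lying flat, loose bystander; stock 18 x 110 x 16 mm along its y with the origin under the stock's centre, 150 mm blade along its +x.
- deburring_tool: Black deburring tool, lying flat, loose bystander; handle 18 mm thick from x = -95 mm to the origin, steel tip to x = +52 mm.
There are look-alikes about, which are no part of the job. Leave any pink or purple look-alike of the dish alone.

How it is judged:
On the way, in this order (a step that is already met when the one before it is completed fails the run):
1. the button is held at least 7 mm down without a break for 2.2 s (value of joint jog_button above 0.007 m), for 2.2 s.
2. the button is let go and the tray stands with its front edge over the green band (45 to 75 mm out) (value of joint jog_button below 0.002 m and value of joint tray between 0.045 and 0.075 m), for 0.2 s.
3. the cartridge is lifted clear of the tray (height (world z) of cartridge above 0.045 m), for 0.1 s.
At the end, for the whole second after the job is handed in: The cartridge stands upright (within 0.15 rad), at rest, on the dish's floor (within 4 mm); the button is up (within 2 mm); the tray is still 42 to 78 mm out, its front edge at the green band (x of cartridge in the frame of dish between -0.045 and 0.045 m and y of cartridge in the frame of dish between -0.045 and 0.045 m and z of cartridge in the frame of dish below 0.01 m and angle between cartridge's own z axis and vertical below 0.15 rad and linear speed of cartridge below 0.02 m/s and value of joint jog_button below 0.002 m and value of joint tray between 0.042 and 0.078 m); the robot touches nothing.
It fails at once if the tray runs well past the green band (more than 80 mm out) (value of joint tray above 0.08 m).
It fails at once if the pencil cup, try square or deburring tool is moved by more than 30 mm (distance of any of pencil_cup, try_square, deburring_tool from where it was at the start of the episode above 0.03 m).
It also fails if it takes over 54 s, if anything falls off the work surface, if the arm or the gripper's body presses on something with over 40 N, if the wrist force passes 120 N, or if a joint passes its speed limit or range.

## Working session

There is one attempt and no reset: what is moved stays moved. The work goes in short steps, Python scripts to look and compute and a shell command to move; the robot and the scene stay as the last step left them, time stands still between calls to the robot, and variables do not carry over. Pictures are saved under pics/ and viewed, at most 10 in all, crops included, and the job is handed in when it is done.

```bash
ls; mkdir -p pics
cat > h.py <<'E'
import numpy as np, cv2
from rig import manip, cams, job
def snap(n):
    im,d=cams.snapshot(n); return im,d,cams.get_calibration(n)
def pts(d,c):
    h,w=d.shape; f=h/2/np.tan(np.radians(c["vfov"])/2)
    v,u=np.mgrid[:h,:w]
    P=np.stack([(u-c["cx"])/f*d,-(v-c["cy"])/f*d,-d],-1)
    T=np.array(c["pose"]); return P@T[:3,:3].T+T[:3,3]
E
python3 - <<'E'
from h import *
for n in ("scene","top"):
    im,d,c=snap(n); print(n,{k:c[k] for k in c})
    np.savez(f"{n}0.npz",im=im,d=d,P=pts(d,c))
    cv2.imwrite(f"pics/{n}0.png",cv2.resize(im[...,::-1],(768,576)))
print(manip.observe(), manip.pinch_z)
E
```

```text
pics
scene {'vfov': 43.144086996229916, 'cx': 258.9159961670862, 'cy': 196.30731146944896, 'pose': array([[ 0.63392501, -0.46813243,  0.61562254,  1.36211574],
       [ 0.7731123 ,  0.40507411, -0.48807001, -0.72609076],
       [-0.02089135,  0.78534515,  0.61870555,  0.9887173 ],
       [ 0.        ,  0.        ,  0.        ,  1.        ]])}
top {'vfov': 43.685466128543375, 'cx': 256.8117443021703, 'cy': 192.79632338594234, 'pose': array([[ 0.00543472,  0.99392827, -0.10989566,  0.34289893],
       [-0.99997568,  0.00588202,  0.00374646,  0.00315889],
       [ 0.00437012,  0.10987263,  0.99393607,  1.4626842 ],
       [ 0.        ,  0.        ,  0.        ,  1.        ]])}
{'t': 0.1, 'joints': array([ 1.13969936e+00,  2.63473360e-01, -4.88344627e-02,  1.25939261e+00,
       -1.59600559e-05,  1.41551074e+00]), 'dq': array([ 0.00135536, -0.00141308,  0.00067831, -0.00080028, -0.00166525,
       -0.00069934]), 'tau': array([ 4.69703562e-03, -6.38577461e+01,  3.85064006e+01,  1.00658895e-02,
       -9.59064005e-05, -1.55007382e-05]), 'ee_pos': array([0.14287841, 0.5049484 , 0.2308884 ]), 'tcp_rot': array([-3.14069696e+00, -1.24063453e-04,  2.86578122e+00]), 'contact_force': array([0.80233407, 0.23027652, 0.81898848]), 'ft_torque': array([ 0.03701779, -0.00199304,  0.00541631]), 'gripper_force': 0.0, 'width': 0.08505772527770228} 0.0187
```

View pics/top0.png

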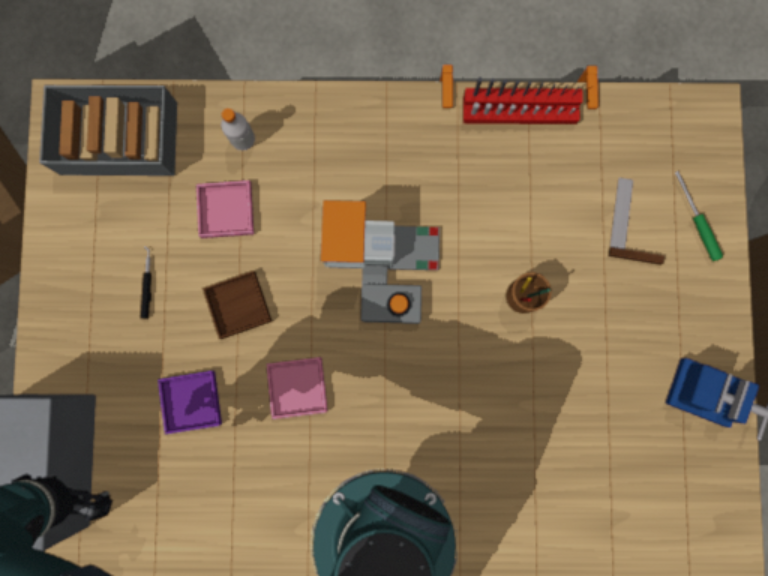

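View pics/scene0.png

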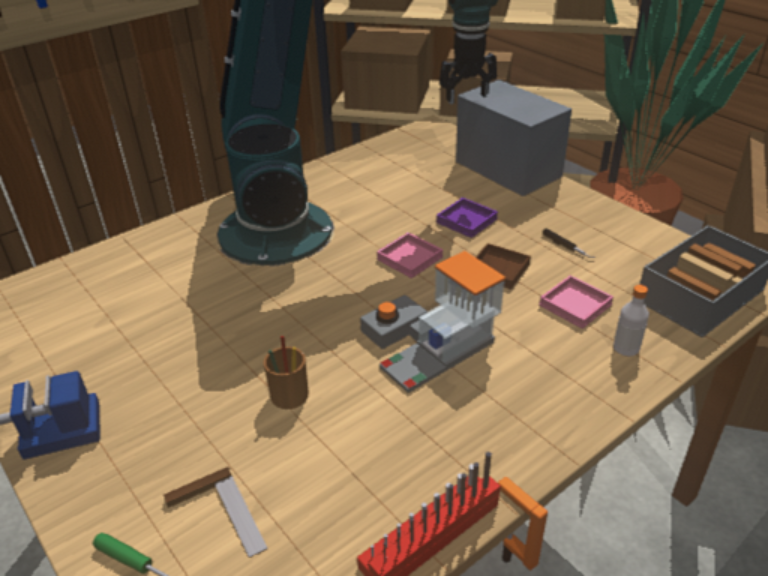

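The top picture (768x576) shows the dispenser front facing right (-y): button at (399,303), bands at (432,231) and (432,265). The dark wooden dish is at (238,304). The look-alikes are pink (225,209), pink (297,387) and purple (190,400). Only the one at (238,304) is dark wood. The cup is at (528,293), the square at (635,255) and the deburring tool at (147,290).

```bash
cat > m.py <<'E'
from h import *
from scipy.optimize import minimize
o=np.load("top0.npz"); im,d,P=o["im"],o["d"],o["P"]
hsv=cv2.cvtColor(im,cv2.COLOR_RGB2HSV); H,S,V=[hsv[...,i].astype(int) for i in range(3)]
X,Y,Z=P[...,0],P[...,1],P[...,2]
v,u=np.mgrid[:384,:512]
def box(u0,u1,v0,v1): return (u>u0)&(u<u1)&(v>v0)&(v<v1)
def rep(n,m):
    p=P[m]; print(n,m.sum(),p.mean(0).round(4),"min",p.min(0).round(4),"max",p.max(0).round(4))
    return p
reg=box(235,300,130,220)
b=reg&box(250,280,190,215)&(H<18)&(S>150)&(V>90)&(Z>.055); rep("button",b)
con=box(230,290,180,225)&(Z>.033)&(Z<.045)&(X<0.5)
p=rep("console",con); r=cv2.minAreaRect(p[:,:2].astype(np.float32)); print(r, cv2.boxPoints(r).round(4).tolist())
for n,m in (("green",box(270,300,148,184)&(H>40)&(H<90)&(S>80)),("red",box(270,300,148,184)&((H<8)|(H>172))&(S>100))):
    k,l,st,ce=cv2.connectedComponentsWithStats(m.astype(np.uint8))
    for i in range(1,k):
        if st[i,4]>5: rep(n,l==i)
w=reg&(Z>.02)&(Z<.035)&(u>255)&(v<182); rep("tray?",w)
op=box(205,250,125,185)&(Z>.15); p=rep("hopper",op); r=cv2.minAreaRect(p[:,:2].astype(np.float32)); print(r)
di=box(130,185,175,230)&(Z>.015)&(Z<.035); p=rep("dish rim",di); r=cv2.minAreaRect(p[:,:2].astype(np.float32)); print(r)
di=box(130,185,175,230)&(V<110)&(Z>-.01)&(Z<.04); p=rep("dish all",di); r=cv2.minAreaRect(p[:,:2].astype(np.float32)); print(r)
cu=box(325,385,175,215)&(Z>.05); rep("cup",cu)
# box at left
gb=box(0,80,255,384)&(Z>.03); rep("graybox",gb)
E
python3 m.py
python3 - <<'E'
from h import *
im=np.load("top0.npz")["im"]; s=np.load("scene0.npz")["im"]
a=cv2.resize(im[110:240,120:310,::-1],(760,520),interpolation=cv2.INTER_CUBIC)
cv2.imwrite("pics/crop.png",a)
E
```

```text
button 104 [ 0.4699 -0.0265  0.078 ] min [ 0.3429 -0.044   0.0551] max [0.4881 0.0032 1.4627]
console 653 [ 0.4676 -0.0091  0.04  ] min [ 0.4367 -0.0718  0.0334] max [0.5    0.0478 0.0449]
((0.46832260489463806, -0.012007743120193481), (0.06330642104148865, 0.1196439117193222), 0.03635076433420181) [[0.436599999666214, 0.04780000075697899], [0.4366999864578247, -0.07180000096559525], [0.5, -0.07180000096559525], [0.4999000132083893, 0.04780000075697899]]
green 33 [ 0.6239 -0.0764  0.0133] min [ 0.6165 -0.0854  0.0069] max [ 0.6304 -0.0666  0.0189]
green 32 [ 0.5551 -0.0751  0.0137] min [ 0.5486 -0.0852  0.0081] max [ 0.5615 -0.0665  0.0184]
red 35 [ 0.6252 -0.0993  0.0121] min [ 0.6167 -0.1072  0.0049] max [ 0.634  -0.0912  0.0196]
red 33 [ 0.5542 -0.0982  0.0134] min [ 0.5461 -0.1065  0.0071] max [ 0.5618 -0.091   0.0225]
tray? 32 [ 0.5724 -0.0197  0.0279] min [ 0.5366 -0.0998  0.0205] max [6.219e-01 5.000e-04 3.400e-02]
hopper 1196 [0.5897 0.0762 0.1902] min [0.3429 0.0032 0.1502] max [0.6516 0.1182 1.4627]
((0.49623140692710876, 0.06665767729282379), (0.31883761286735535, 0.0922732949256897), 6.354936122894287)
dish rim 320 [0.4714 0.2985 0.023 ] min [0.403  0.2294 0.0152] max [0.5398 0.3662 0.0322]
((0.47137197852134705, 0.29893606901168823), (0.11041438579559326, 0.11089962720870972), 19.716033935546875)
dish all 1416 [0.4715 0.2951 0.0089] min [ 0.403   0.2202 -0.0095] max [0.5459 0.3637 0.0322]
((0.47310781478881836, 0.29046326875686646), (0.11008746922016144, 0.12518621981143951), 21.53278923034668)
cup 334 [ 0.4922 -0.2774  0.1082] min [ 0.3429 -0.3181  0.0501] max [0.5313 0.0032 1.4627]
graybox 6921 [0.1791 0.5161 0.3352] min [0.0307 0.0032 0.03  ] max [0.3429 0.7178 1.4627]
```

View pics/crop.png

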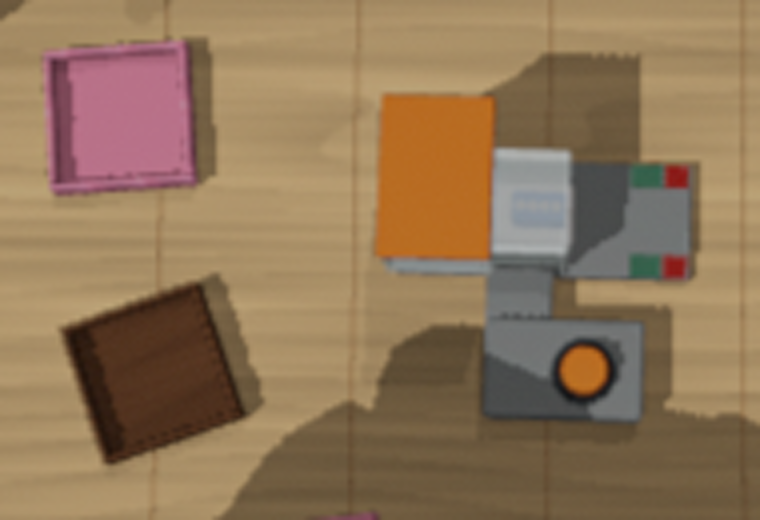

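The crop confirms it: the brown wooden dish sits at crop (155,372), and its neighbour at (120,118) is pink. The button is at crop (585,370), with the tray still inside the tunnel. I'll refine the button position and yaw, cross-checking with the scene camera.

Run:
```python
from h import *
from scipy.optimize import least_squares
R={}
for n,(u0,u1,v0,v1) in {"top":(250,280,190,215),"scene":(245,272,198,216)}.items():
    o=np.load(n+"0.npz"); P=o["P"]; hsv=cv2.cvtColor(o["im"],cv2.COLOR_RGB2HSV)
    m=np.zeros(P.shape[:2],bool); m[v0:v1,u0:u1]=1
    m&=(hsv[...,0]<18)&(hsv[...,1]>140)&(abs(P[...,2]-.064)<(.006 if n=="top" else .004))
    p=P[m]; c,r=cv2.minEnclosingCircle(p[:,:2].astype(np.float32)); print(n,m.sum(),np.median(p,0).round(4),p.mean(0).round(4),np.round(c,4),round(r,4))
    if n=="scene":
        k=(abs(P[...,2]-.012)<.008)
        H,S=hsv[...,0],hsv[...,1]
        for nm,mm in(("g",(H>40)&(H<90)&(S>80)),("r",((H<8)|(H>172))&(S>100))):
            q=np.zeros_like(k); q[230:262,250:300]=1
            K,l,st,ce=cv2.connectedComponentsWithStats((q&mm).astype(np.uint8))
            for i in range(1,K):
                if st[i,4]>4: print(nm,st[i,4],P[l==i].mean(0).round(4))
    else:
        c=(P[...,2]>.034)&(P[...,2]<.046); c[:188]=0;c[222:]=0;c[:,:230]=0;c[:,290:]=0
        r=cv2.minAreaRect(P[c][:,:2].astype(np.float32)); print("console",r)
        # roof of tunnel and hopper
        for z0,z1 in((.075,.09),(.16,.18)):
            c=(P[...,2]>z0)&(P[...,2]<z1); c[:125]=0;c[185:]=0;c[:,:205]=0;c[:,275:]=0
            print(z0,c.sum(),cv2.minAreaRect(P[c][:,:2].astype(np.float32)))
```

```text
top 96 [ 0.4707 -0.0263  0.0647] [ 0.4715 -0.0267  0.0644] [ 0.4716 -0.0272] 0.017
console ((0.4748172461986542, -0.012366075068712234), (0.11967910826206207, 0.07496066391468048), 87.9128646850586)
0.075 492 ((0.588255763053894, 0.05004970729351044), (0.09333332628011703, 0.12917539477348328), 1.466582179069519)
0.16 1171 ((0.5939410924911499, 0.07761834561824799), (0.07930231094360352, 0.11468029022216797), 88.59880065917969)
scene 66 [ 0.4729 -0.0298  0.0648] [ 0.473  -0.0301  0.0645] [ 0.4715 -0.0276] 0.0192
g 15 [ 0.555  -0.0732  0.0148]
g 15 [ 0.6227 -0.0739  0.0137]
r 28 [ 0.554  -0.096   0.0143]
r 31 [ 0.6248 -0.0976  0.0139]
```

```bash
python3 -m inch '[[[0.05,-0.1,0.12,0,0,-0.5,1],[0.07,-0.115,0.05,0,0,-1,1],[0.07,-0.115,0,0,0,-1,1],[0.07,-0.115,0,0,0,-1,1],[0.07,-0.115,0,0,0,-1,1],[0.07,-0.115,0,0,0,-1,1],[0.07,-0.115,0,0,0,-1,1],[0.07,-0.115,0,0,0,-1,1],[0.07,-0.115,0,0,0,-1,1],[0.07,-0.115,0,0,0,-1,1],[0.07,-0.115,0,0,0,-1,1],[0.07,-0.115,0,0,0,-1,1]]]'
```

```text
t: 1.1
ee_pos: [0.3483, 0.1623, 0.2737]
tcp_rot: [-3.142, -0.0, 2.06]
contact_force: [0.4, 0.8, -0.2]
width: -0.0002
gripper_force: 0.0
```

```bash
python3 -m inch '[[[0.062,-0.095,-0.075,0,0,-0.912,1],[0.062,-0.095,-0.075,0,0,-0.912,1],[0.062,-0.095,-0.075,0,0,-0.912,1],[0.062,-0.095,-0.075,0,0,-0.912,1],[0.062,-0.095,-0.075,0,0,-0.912,1],[0.062,-0.095,-0.075,0,0,-0.912,1],[0.062,-0.095,-0.075,0,0,-0.912,1],[0.062,-0.095,-0.075,0,0,-0.912,1],[0,0,-0.05,0,0,0,1],[0,0,-0.05,0,0,0,1],[0,0,-0.02,0,0,0,1],[0,0,0,0,0,0,1]]]'
```

```text
t: 2.1
ee_pos: [0.4712, -0.0259, 0.0928]
tcp_rot: [-3.139, -0.0, 1.554]
contact_force: [-1.2, 0.2, -1.0]
width: 0.0001
gripper_force: 0.0
```

```bash
python3 -m inch '[[[0,-0.004,-0.05,0,0,0,1],[0,0,-0.05,0,0,0,1],[0,0,-0.04,0,0,0,1],[0,0,-0.025,0,0,0,1],[0,0,0,0,0,0,1]]]'
```

```text
t: 2.52
ee_pos: [0.4724, -0.0269, 0.0539]
tcp_rot: [3.14, 0.0, 1.554]
contact_force: [-2.9, 0.0, 14.1]
width: 0.0001
gripper_force: 6.8
```

```bash
python3 -m inch '[[[0,0,0,0,0,0,1],[0,0,0,0,0,0,1],[0,0,0,0,0,0,1],[0,0,0,0,0,0,1],[0,0,0,0,0,0,1],[0,0,0,0,0,0,1],[0,0,0,0,0,0,1],[0,0,0,0,0,0,1],[0,0,0,0,0,0,1],[0,0,0,0,0,0,1],[0,0,0,0,0,0,1],[0,0,0,0,0,0,1]]]' && python3 -m inch '[[[0,0,0,0,0,0,1],[0,0,0,0,0,0,1],[0,0,0,0,0,0,1],[0,0,0,0,0,0,1],[0,0,0,0,0,0,1],[0,0,0,0,0,0,1],[0,0,0,0,0,0,1],[0,0,0,0,0,0,1],[0,0,0,0,0,0,1]]]'
cat > tr.py <<'E'
import sys
from h import *
im,d,c=snap("scene"); P=pts(d,c); tag=sys.argv[1]
cv2.imwrite(f"pics/{tag}.png",cv2.resize(im[190:270,220:350,::-1],(780,480),interpolation=cv2.INTER_CUBIC))
O=np.array([.5926,.0151]); a=1.551; L=np.array([[np.cos(a),np.sin(a)],[-np.sin(a),np.cos(a)]])
q=(P[...,:2]-O)@L.T; z=P[...,2]
m=(abs(q[...,1])<.015)&(q[...,0]<-.03)&(q[...,0]>-.14)&(z>.019)&(z<.038)
if m.sum()>3: print("tray pts",m.sum(),"front local x",np.sort(q[m][:,0])[:6].round(4),"z",z[m].mean())
hsv=cv2.cvtColor(im,cv2.COLOR_RGB2HSV); 
b=(hsv[...,0]>100)&(hsv[...,0]<130)&(hsv[...,1]>90)&(abs(q[...,1])<.03)&(q[...,0]<.0)&(q[...,0]>-.14)&(z>.02)
t=b&(z>.056); t2=(abs(q[...,1])<.022)&(q[...,0]<-.034)&(q[...,0]>-.14)&(z>.058)&(z<.074)
for n,x in(("blue",b),("top",t2)):
    if x.sum(): print(n,x.sum(),P[x].mean(0).round(4),"local",q[x].min(0).round(4),q[x].max(0).round(4),"z",z[x].min(),z[x].max())
print(manip.observe()["t"])
E
python3 tr.py press
```

```text
t: 3.52
ee_pos: [0.4724, -0.0269, 0.0539]
tcp_rot: [3.14, 0.0, 1.554]
contact_force: [-2.4, 0.1, 14.0]
width: -0.0002
gripper_force: 6.7
t: 4.27
ee_pos: [0.4724, -0.0269, 0.0539]
tcp_rot: [3.14, 0.0, 1.554]
contact_force: [-4.4, 0.2, 13.2]
width: 0.0001
gripper_force: 6.6
tray pts 66 front local x [-0.0668 -0.0663 -0.0658 -0.0653 -0.0649 -0.0647] z 0.02934344979462481
blue 141 [ 0.5969 -0.0328  0.0549] local [-0.0662 -0.0128] [-0.0253  0.0128] z 0.03247556586873124 0.06958317934530833
top 76 [ 0.5922 -0.0351  0.0638] local [-0.0698 -0.0112] [-0.0344  0.0143] z 0.058048490427837884 0.07041536316669561
4.3167
```

View pics/press.png

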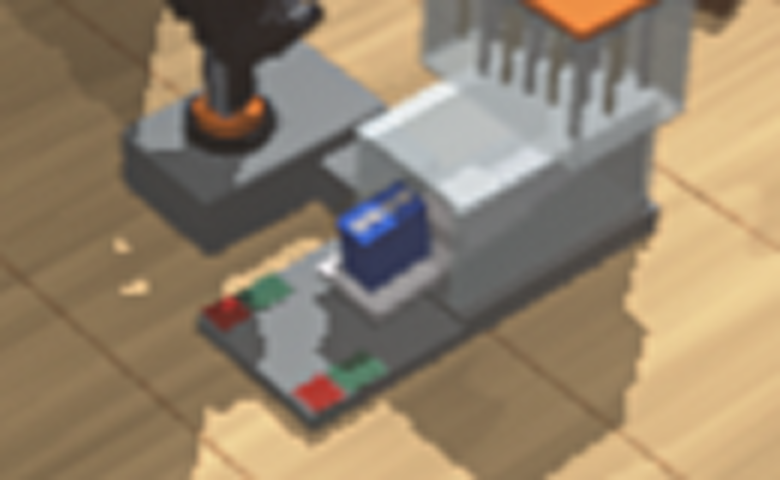

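The crop shows the button fully pressed at (228,110). The tray front at (375,310) is partway out, at local x of about -67 mm, and the green band centre is at about -93. I'll hold for about 1.2 s more, then release.

```bash
python3 -m inch '[[[0,0,0,0,0,0,1],[0,0,0,0,0,0,1],[0,0,0,0,0,0,1],[0,0,0,0,0,0,1],[0,0,0,0,0,0,1],[0,0,0,0,0,0,1],[0,0,0,0,0,0,1],[0,0,0,0,0,0,1],[0,0,0,0,0,0,1],[0,0,0,0,0,0,1],[0,0,0,0,0,0,1],[0,0,0,0,0,0,1]]]' && python3 -m inch '[[[0,0,0,0,0,0,1],[0,0,0,0,0,0,1],[0,0,0.1,0,0,0,1],[0,0,0.14,0,0,0,1],[0,0,0.14,0,0,0,1],[0,0,0.14,0,0,0,1],[0,0,0.04,0,0,0,1],[0,0,0,0,0,0,1]]]'; python3 tr.py out
```

```text
t: 5.32
ee_pos: [0.4725, -0.0269, 0.0539]
tcp_rot: [3.14, 0.0, 1.554]
contact_force: [-3.1, 0.2, 12.8]
width: -0.0
gripper_force: 6.5
t: 5.98
ee_pos: [0.4733, -0.0271, 0.196]
tcp_rot: [3.136, 0.001, 1.554]
contact_force: [0.2, 0.0, 0.2]
width: -0.0002
gripper_force: 0.0
tray pts 79 front local x [-0.0897 -0.0896 -0.0894 -0.0885 -0.0884 -0.0884] z 0.03130621219988652
blue 96 [ 0.5939 -0.0523  0.0598] local [-0.085  -0.0138] [-0.0412  0.0125] z 0.03559697869317868 0.07353933137650848
top 107 [ 0.5926 -0.0506  0.0652] local [-0.085  -0.0132] [-0.04    0.0125] z 0.05823958647184013 0.07353933137650848
6.0333
```

View pics/out.png

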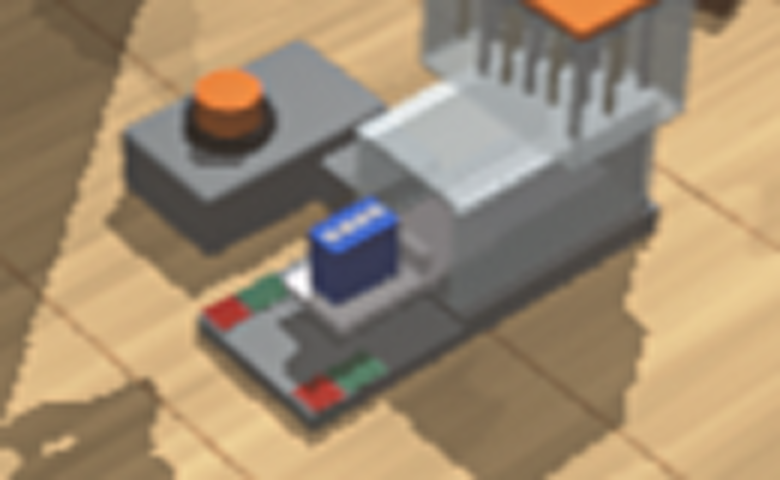

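The button is up again at (228,90). The tray front is at local x of about -90, over the green band, and the cartridge at (355,250) stands upright with its centre near (0.592,-0.050). I'll go for the grasp.

```bash
python3 -m inch '[[[0.119,-0.023,0.02,0,0,0,-1],[0.119,-0.023,0,0,0,0,-1],[0.119,-0.023,0,0,0,0,-1],[0.118,-0.023,0,0,0,0,-1],[0,0,-0.1,0,0,0,-1],[0,0,-0.1,0,0,0,-1],[0,0,-0.1,0,0,0,-1],[0,0,-0.1,0,0,0,-1],[0,0,-0.1,0,0,0,-1],[0,0,-0.05,0,0,0,-1],[0,0,0,0,0,0,-1],[0,0,0,0,0,0,-1]]]'
```

```text
t: 7.03
ee_pos: [0.5899, -0.0498, 0.0592]
tcp_rot: [-3.139, -0.0, 1.554]
contact_force: [0.5, -0.5, 1.2]
width: 0.0858
gripper_force: 0.0
```

```bash
python3 -m inch '[[[0.008,0,-0.05,0,0,0,-1],[0,0,-0.034,0,0,0,-0.7],[0,0,0,0,0,0,-0.4],[0,0,0,0,0,0,-0.1],[0,0,0,0,0,0,0.2],[0,0,0,0,0,0,0.35],[0,0,0,0,0,0,0.45],[0,0,0,0,0,0,0.6],[0,0,0,0,0,0,1],[0,0,0,0,0,0,1],[0,0,0,0,0,0,1],[0,0,0,0,0,0,1]]]'
```

```text
t: 8.03
ee_pos: [0.5929, -0.0502, 0.0395]
tcp_rot: [3.141, 0.0, 1.554]
contact_force: [-1.9, -0.2, 5.5]
width: 0.0209
gripper_force: 61.4
```

```bash
python3 -m inch '[[[0,0,0.05,0,0,0,1],[0,0,0.1,0,0,0,1],[0,0,0.14,0,0,0,1],[0,0,0.14,0,0,0,1],[0,0,0.14,0,0,0,1],[0,0,0.14,0,0,0,1],[-0.05,0,0.07,0,0,0,1],[-0.1,0.02,0,0,0,0,1],[-0.1,0.04,0,0,0,0,1],[-0.1,0.06,0,0,0,0,1],[-0.08,0.1,0,0,0,0,1],[-0.05,0.12,0,0,0,0,1]]]'; python3 tr.py lifted
```

```text
t: 9.03
ee_pos: [0.4707, 0.0349, 0.2342]
tcp_rot: [-3.141, 0.0, 1.552]
contact_force: [1.6, 0.1, 0.3]
width: 0.0212
gripper_force: 60.7
tray pts 152 front local x [-0.0888 -0.0888 -0.0884 -0.0883 -0.0883 -0.0874] z 0.03110133633602405
9.0833
```

```bash
python3 -m inch '[[[0,0.1,0,0,0,0,1],[0,0.12,0,0,0,0,1],[0,0.12,0,0,0,0,1],[0,0.12,0,0,0,0,1],[0,0.12,0,0,0,0,1],[0,0.12,0,0,0,0,1],[0,0.12,0,0,0,0,1],[0,0.12,0,0,0,0,1],[0,0.08,-0.05,0,0,0,1],[0,0.035,-0.1,0,0,0,1],[0,0,-0.14,0,0,0,1],[0,0,-0.14,0,0,0,1]]]' && python3 -m inch '[[[0,0,-0.14,0,0,0,1],[0,0,-0.1,0,0,0,1],[0,0,-0.04,0,0,0,1],[0,0,0,0,0,0,1]]]'
python3 - <<'E'
from h import *
im,d,c=snap("scene"); cv2.imwrite("pics/dish.png",cv2.resize(im[130:210,270:380,::-1],(770,560),interpolation=cv2.INTER_CUBIC))
E
```

```text
t: 10.08
ee_pos: [0.4728, 0.2996, 0.1256]
tcp_rot: [3.14, -0.001, 1.555]
contact_force: [0.5, 0.8, -0.0]
width: 0.0207
gripper_force: 60.7
t: 10.42
ee_pos: [0.4716, 0.2981, 0.0548]
tcp_rot: [-3.138, 0.002, 1.554]
contact_force: [-0.3, -0.1, -1.1]
width: 0.0211
gripper_force: 60.7
```

View pics/dish.png

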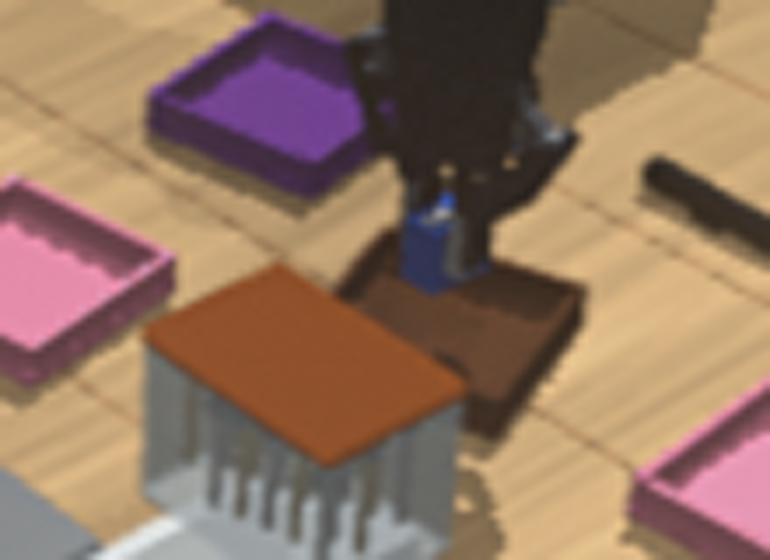

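The cartridge at (445,245) is held upright over the dark dish, so I'll lower it slowly.

```bash
python3 -m inch '[[[0,0,-0.06,0,0,0,1],[0,0,-0.05,0,0,0,1],[0,0,-0.03,0,0,0,1],[0,0,-0.008,0,0,0,1],[0,0,-0.005,0,0,0,1],[0,0,0,0,0,0,1]]]'
```

```text
t: 10.97
ee_pos: [0.4732, 0.2989, 0.0192]
tcp_rot: [3.141, -0.0, 1.554]
contact_force: [-1.5, 0.3, -0.0]
width: 0.0207
gripper_force: 60.7
```

```bash
python3 -m inch '[[[0,0,-0.006,0,0,0,1],[0,0,-0.006,0,0,0,1],[0,0,0,0,0,0,1],[0,0,0,0,0,0,1]]]'
```

```text
t: 11.3
ee_pos: [0.4731, 0.2988, 0.0158]
tcp_rot: [3.141, -0.0, 1.554]
contact_force: [-0.1, -0.4, 5.0]
width: 0.0212
gripper_force: 61.2
```

Contact reads 5 N at the expected height, so I'll release partway and lift off.

```bash
python3 -m inch '[[[0,0,0,0,0,0,0.35],[0,0,0,0,0,0,0.2],[0,0,0,0,0,0,0.1],[0,0,0,0,0,0,0.1],[0,0,0,0,0,0,0.1],[0,0,0.04,0,0,0,0.1],[0,0,0.1,0,0,0,0.1],[0,0,0.14,0,0,0,0.1],[0,0,0.14,0,0,0,0.1],[0,0,0.14,0,0,0,0.1],[-0.05,0,0.14,0,0,0,0.1],[-0.1,0,0,0,0,0,0.1]]]'; python3 -m inch '[[[-0.1,0,0,0,0,0,0.1],[-0.1,0,0,0,0,0,0.1],[0,0,0,0,0,0,0.1],[0,0,0,0,0,0,0.1]]]'; python3 tr.py end
python3 - <<'E'
from h import *
im,d,c=snap("scene"); P=pts(d,c); cv2.imwrite("pics/dish2.png",cv2.resize(im[130:210,270:380,::-1],(770,560),interpolation=cv2.INTER_CUBIC))
hsv=cv2.cvtColor(im,cv2.COLOR_RGB2HSV)
b=(hsv[...,0]>100)&(hsv[...,0]<130)&(hsv[...,1]>90)&(np.hypot(P[...,0]-.4714,P[...,1]-.2987)<.05)
print(b.sum(),P[b].min(0),P[b].max(0))
E
```

```text
t: 12.3
ee_pos: [0.4386, 0.2997, 0.1968]
tcp_rot: [3.133, -0.004, 1.552]
contact_force: [0.2, 0.3, -0.1]
width: 0.0386
gripper_force: 0.0
t: 12.63
ee_pos: [0.3844, 0.2987, 0.1913]
tcp_rot: [3.141, -0.001, 1.555]
contact_force: [0.3, -0.5, -0.3]
width: 0.0381
gripper_force: 0.0
tray pts 151 front local x [-0.0892 -0.089  -0.0886 -0.0879 -0.0879 -0.0879] z 0.031228440575849854
12.6833
42 [0.45927261 0.27806348 0.01734239] [0.48629238 0.34579864 0.04733538]
```

View pics/dish2.png

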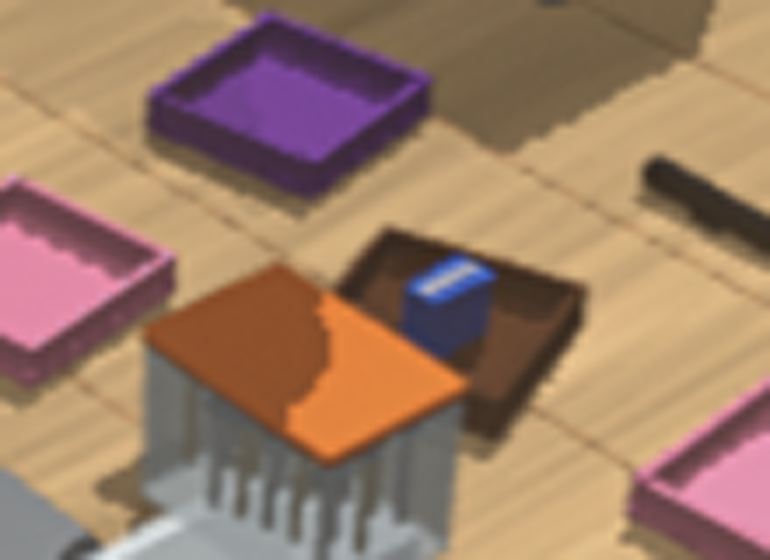

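The cartridge stands upright in the middle of the dark dish at (450,300), with its top at about 42 mm as expected. The tray hasn't moved and the gripper is clear, so I'm handing in.

```bash
python3 -c "
from rig import job; print(job.job_done())"
```

```text
the job is handed in; nothing more can be done
None
```

The job is handed in, but no verdict came back: after one 3 s press the tray stopped at the green band, and the cartridge stands upright in the dark wooden dish; I kept clear of the pencil cup, try square and deburring tool but did not re-measure them.

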